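# Unstack the hub kit and set up the assembly bench

### The job

The parts of the next hub have come as one stack; take it apart from the top, one piece at a time, and set up the stations: the brass cap flange down in the empty part of the screw tray, the ball bearing on the seat of the grease dish over its stub, the belt pulley hub up on the check spindle, and last the square housing boss up in the screwdriving fixture, flat on the plate between the four corner locators. Set each piece down gently without dropping it, and leave the white bottle and the wrench where they are.

Things in the scene. Friction and masses are not known exactly. Their poses are not given: they have to be found in the camera images.
- cap: brass grease cap, top of the stack: flange 36 mm diameter and 4 mm thick, above it a 30 mm diameter barrel to a height of 24 mm (top edge tapered over the last 3 mm). About 0.06 kg. Origin: centre of the underside; z up. Rests on the bearing (underside 83 mm above the table at the start).
- bearing: steel ball bearing with a black seal, second from the top: 52 mm outside, bore 25 mm, 15 mm high. About 0.13 kg. Origin: centre of the underside. Rests on the pulley's hub (underside at 68 mm at the start).
- pulley: aluminium toothed-belt pulley, third: rim 72 mm diameter and 22 mm high; on top of it a hub 40 mm diameter that rises from 22 to 38 mm; through bore 28 mm. About 0.20 kg. Origin: centre of the underside (rim side); hub on top. Rests on the housing's boss (underside at 30 mm at the start).
- housing: grey-painted cast housing, bottom of the stack, on the table: square flange 90 x 90 x 12 mm with four bolt holes, round boss 50 mm diameter at its foot and 48 mm at its top, rising from 12 to 30 mm, bore 32 mm. About 0.42 kg. Origin: centre of the underside; x and y along the flange's sides (a quarter turn makes no difference).
- tray: fixed black two-part hardware tray, floor 4 mm thick, walls and partition 12 mm high above the table. Origin: on the table under the middle of the empty part, which is 106 mm (x) by 78 mm (y) inside; the narrow part on its -y side (centre at y = -60 mm) is full of screws.
- dish: fixed round steel grease dish (bearing packer), 110 mm diameter, rim 12 mm high, small grease nipple on its -x side. In the middle a raised round seat 42 mm diameter, its top 16 mm above the table, and on it a steel centring stub 14 mm diameter with a cone tip, up to 29 mm. Origin: on the table under the stub. The bearing lies on the seat, round the stub.
- spindle: fixed dark steel plate 110 x 110 x 14 mm with an upright post in the middle: a shoulder ring 52 mm diameter, its top 20 mm above the table, and above it the post 16 mm diameter with a cone tip (from 44 mm) that ends 54 mm above the table. Origin: on the table under the post. The pulley lies on the shoulder, round the post.
- fixture: fixed aluminium screwdriving fixture: plate 15 mm thick, from x = -62 to +86 mm, 120 mm wide in y. Four dark L-shaped corner locators 9 mm high (tops 24 mm above the table) leave a square nest of 100 x 100 mm, its sides along x and y. An opened toggle clamp (up to 62 mm high) stands at x = +60 to +99 mm. Origin: on the table under the middle of the nest.
- bottle: bystander, loose: small white bottle with a black cap, 28 mm diameter, 85 mm high, standing at the back in the middle. Origin: centre of the underside.
- wrench: bystander, loose: steel wrench 170 mm long lying on the right side of the bench. Origin: at the middle of its length, on the table; x along it.
Not all that is in view belongs to the job. What is shaped like the fixture but blue is not meant.

How it is judged (in metres and radians):
On the way, in this order (a step that is already met when the one before it is completed fails the run):
1. the cap stands in the empty part of the tray, let go (x of cap in the frame of tray between -0.038 and 0.038 m and y of cap in the frame of tray between -0.024 and 0.024 m and z of cap in the frame of tray between 0.001 and 0.007 m and angle between cap's own z axis and vertical below 0.1 rad and contact force between cap and the fingers below 0.2 N), for 0.2 s.
2. then the bearing lies on the seat of the dish round the stub, let go (horizontal distance between bearing and dish below 0.008 m and z of bearing in the frame of dish between 0.013 and 0.019 m and angle between bearing's own z axis and vertical below 0.1 rad and contact force between bearing and the fingers below 0.2 N), for 0.2 s.
3. then the pulley lies on the shoulder of the spindle, hub up, let go (horizontal distance between pulley and spindle below 0.009 m and z of pulley in the frame of spindle between 0.017 and 0.023 m and angle between pulley's own z axis and vertical below 0.1 rad and contact force between pulley and the fingers below 0.2 N), for 0.2 s.
4. then the housing lies flat in the nest of the fixture, let go (horizontal distance between housing and fixture below 0.009 m and z of housing in the frame of fixture between 0.0125 and 0.018 m and angle between housing's own z axis and vertical below 0.1 rad and contact force between housing and the fingers below 0.2 N), for 0.2 s.
At the end, for the whole second after the job is handed in: Cap upright on the floor of the tray's empty part; bearing flat on the dish's seat, within 8 mm of the stub's axis; pulley hub up on the spindle's shoulder, within 9 mm; housing boss up, flat on the fixture's plate in the nest, within 9 mm; heights to 3 mm, tilts under 0.1 rad; all let go, at rest (all of step 1 and all of step 2 and all of step 3 and all of step 4 and linear speed of each of cap, bearing, pulley, housing below 0.02 m/s and angular speed of each of cap, bearing, pulley, housing below 0.2 rad/s); the robot touches nothing.
It fails at once if a piece of the kit is dropped, thrown or knocked off (faster than 0.6 m/s, a fall of about 18 mm, while the fingers do not touch it) ((linear speed of cap above 0.6 m/s and contact force between cap and the fingers below 0.05 N) or (linear speed of bearing above 0.6 m/s and contact force between bearing and the fingers below 0.05 N) or (linear speed of pulley above 0.6 m/s and contact force between pulley and the fingers below 0.05 N) or (linear speed of housing above 0.6 m/s and contact force between housing and the fingers below 0.05 N)).
It fails at once if the bottle is moved by more than 20 mm or tipped over (distance of bottle from where it was at the start of the episode above 0.02 m or angle between bottle's own z axis and vertical above 0.5 rad).
It fails at once if the wrench is moved by more than 20 mm or tipped over (distance of wrench from where it was at the start of the episode above 0.02 m or angle between wrench's own z axis and vertical above 0.5 rad).
It also fails if it takes over 122 s, if anything falls off the work surface, if the arm or the gripper's body presses on something with over 40 N, if the wrist force passes 120 N, or if a joint passes its speed limit or range.

### The arm

A 6-joint arm with a two-finger parallel gripper is mounted at the origin on the work surface. World frame = base frame: x ahead of the robot, y to its left, z up, the work surface at z = 0. Lengths are in mm, angles in rad, forces in N, time in s.
With the tool pointing down it reaches from about 350 to 975 mm from the base axis. Payload 7.1 kg.
Tool frame: the origin (TCP) lies on the centre line of the jaws, within the pads' length; the fingertips stand 17 mm ahead of it and the grasp point (between the pads) lies 2 mm behind it (tip_extent is the distance from the TCP to the fingertips, in mm); z points along the fingers, y is the line along which they close (so a half turn about z gives the same grasp; the last joint's range is limited). The gripper opens to 88 mm and grips with 3 to 60 N. Pads are 20 mm wide; open, the fingers measure 115 mm over their backs; the gripper's body (75 mm by 178 mm) begins 61 mm behind the grasp point.
Start: joints at [-1.226, 0.423, 1.63, -0, 1.089, -0.019], TCP at [222.409, -584.071, 211.775] pointing down, gripper open.
Joint ranges: [-3, 3], [-0.9, 2.11], [0.09, 2.58], [-1.31, 4.45], [0.11, 2.69], [-2.54, 2.54]. Speed limits (rad/s): [2.39, 2.39, 3.01, 3.14, 3.14, 3.14].

### API

Orientations are given as a rotation vector (axis times angle).
In Python, from workcell import get_obs, get_image, camera_model, close_job, look_for, outline_of, pinpoint, tip_extent gives the robot as it stands.
- The arm moves only by the shell command python3 -m jog 'ROWS'. ROWS is text: rows parted by semicolons, each of 7 numbers parted by spaces: the shift along the tool's x, y, z as a fraction of full scale, then the turn, a rotation vector about the tool's x, y, z as a fraction of full scale, then the closure, from -1 (fully open) to 1 (shut). A call has 1 to 8 rows; each row is the pose to reach, as a shift and turn from the pose commanded when the call began, along the tool's axes at that moment; what a row does not reach only later rows make up. Full scale, the value 1, is 0.2 m for a shift and 30 degrees for a turn. A row lasts 1/10 s, in which the tool goes at most 50 mm and 8.59 degrees, less where a joint would pass 70% of its speed; a pose out of reach is approached as far as the arm can. A call with a number of a shift or a turn outside -1 to 1 is refused whole. A call with a gripper value outside its range is refused whole. The fingers move at their own pace and stop on an object; the grip force is fixed at half the most. Time passes only in rows, so rows that repeat a pose let the fingers close. It gives the time, the measured TCP pose, the force, the opening and the grip force at its end, in the units of the state.
- get_obs(): the state, without advancing time (a new reading comes with each control period).
- get_image(name): name is "side" or "top" or "wrist"; returns the picture (420x560x3 uint8, red, green, blue); there is no depth.
- camera_model(name): a dict with "fx", "fy", "cx", "cy" (pixels), "dist_coeffs" ([k1, k2, p1, p2, k3] as OpenCV has them; the pictures are not rectified), "origin" and "orientation" of the camera in the world; the wrist camera has in their place "tool_from_camera" (4x4, takes a point from camera to tool coordinates, whose origin is the TCP and whose axes are the flange's). Camera axes: x right, y down, z forward; pixel columns grow to the right and rows downward; lengths in mm; the calibration is good to about 2 mm. A picture is of the moment at which its call begins: read the wrist's pose just before it. camera_model takes no time and is no camera call.
- close_job(): hands the job in; it is judged then, once.
Trained networks look in the newest picture that a camera, given by its name, has taken for a name from the list of things; names that differ only in an ending like _2 or _b are one class to them, and where a whole thing is asked for, a point or a joint stands for the part that bears it (a point fixed in the world has none). Each returns a list of dicts, best first, with "confidence" (0 to 1); they miss things now and then, are a little off and sometimes report something else, mostly with a low value. They report only what shows in the picture. A call takes as long as a camera call. They do not tell look-alikes from the thing itself.
- look_for(target, camera): "xyz" ([x, y, z] in mm, in the coordinates of the camera as it stood for that picture, good to about 4 mm: the middle of the surface that is visible of it).
- outline_of(target, camera): "mask" (420x560 bool, what is visible of it).
- pinpoint(target, camera): "xyz" ([x, y, z] in mm, in the coordinates of the camera as it stood for that picture, good to about 4 mm: a listed point, or the origin of a listed thing).
The state is a dict: "t": time; "qpos": joint angles; "qvel": joint speeds; "joint_torque": joint torques, N m; "ee_pos": TCP position; "orientation": TCP orientation; "ft_force": force on the tool from outside, world axes, zero at the start; "moment": the same for the moment, N m; "width": finger opening in mm; "grasp_force": force on a finger pad.
Only numpy, scipy, OpenCV 4.12 (cv2) and the standard library are available. Lean on these libraries where they do the work, as an engineer would, in place of code of your own. Each camera call takes 0.05 s, during which the arm holds its last target. There are 200 camera calls.

## Working session

There is one attempt and no reset: what is moved stays moved. The work goes in short steps, Python scripts to look and compute and a shell command to move; the robot and the scene stay as the last step left them, time stands still between calls to the robot, and variables do not carry over. Pictures are saved under pics/ and viewed, at most 14 in all, crops included, and the job is handed in when it is done.

```bash
mkdir -p pics; ls; cat > h.py <<'E'
import numpy as np,cv2,json
from scipy.spatial.transform import Rotation as R
from workcell import *
def cam(name,obs=None):
    m=camera_model(name)
    K=np.array([[m['fx'],0,m['cx']],[0,m['fy'],m['cy']],[0,0,1.]])
    d=np.array(m['dist_coeffs'],float)
    if name=='wrist':
        o=obs or get_obs()
        T=np.eye(4);T[:3,:3]=R.from_rotvec(o['orientation']).as_matrix();T[:3,3]=o['ee_pos']
        T=T@np.array(m['tool_from_camera'])
    else:
        T=np.eye(4);q=np.array(m['orientation'],float)
        T[:3,:3]=q if q.shape==(3,3) else R.from_rotvec(q).as_matrix();T[:3,3]=m['origin']
    return K,d,T
def w(T,p): return T[:3,:3]@np.array(p)+T[:3,3]
def snap(name,f=None):
    o=get_obs(); im=get_image(name)
    if f: cv2.imwrite(f,im[:,:,::-1])
    return o,im
def onplane(c,px,z):
    K,d,T=c
    u=cv2.undistortPoints(np.array([[px]],float),K,d)[0,0]
    r=T[:3,:3]@np.array([u[0],u[1],1]);return T[:3,3]+r*(z-T[2,3])/r[2]
def shift(dx,dy,dz,yaw=0,obs=None):
    o=obs or get_obs();Rm=R.from_rotvec(o['orientation']).as_matrix()
    return np.round(Rm.T@np.array([dx,dy,dz])/200,4)
E
python3 - <<'E'
from h import *
print(tip_extent if not callable(tip_extent) else tip_extent())
print(get_obs())
for n in('top','side','wrist'):
    print(n,camera_model(n))
    snap(n,f'pics/{n}0.png');c=cam(n)
    for t in 'cap bearing pulley housing tray dish spindle fixture bottle wrench'.split():
        try:
            print(n,t,[(w(c[2],r['xyz']).round(0).tolist(),round(r['confidence'],2)) for r in pinpoint(t,n)[:3]])
        except Exception as e: print(t,e)
E
```

```text
pics
17.0
{'t': 0.0, 'qpos': array([-1.22600826e+00,  4.23807861e-01,  1.63066867e+00, -2.62296680e-06,
        1.08859704e+00, -1.90031307e-02]), 'qvel': array([ 0.00047313, -0.00015618,  0.00016714,  0.00125975,  0.00146948,
        0.00048106]), 'joint_torque': array([-6.16586385e-04, -5.44633627e+01, -2.73665410e+01,  6.43647043e-02,
        2.28442188e-02, -1.20366967e-04]), 'ee_pos': array([ 222.21995726, -583.56222887,  211.03067781]), 'orientation': array([-3.08832720e+00, -5.68033567e-01,  3.80674721e-04]), 'ft_force': array([-0.65597602,  0.53743625, -0.05274395]), 'moment': array([-0.03284894,  0.00573002,  0.02375231]), 'grasp_force': 0.0, 'width': 87.48773628016676}
top {'fx': 402.469299166652, 'fy': 402.469299166652, 'cx': 273.82983880275253, 'cy': 208.3220528627589, 'dist_coeffs': array([-0.08132581,  0.        ,  0.        ,  0.        ,  0.        ]), 'origin': array([ 318.596042  ,  -68.30178576, 1092.56649917]), 'orientation': array([-2.12845349,  2.16720541, -0.1384018 ])}
top cap [([452.0, 260.0, 82.0], 0.67)]
top bearing [([457.0, 264.0, 70.0], 0.54)]
top pulley
[... 1202 characters left out ...]
4760083134, 'cx': 277.80386685489583, 'cy': 209.24269564570193, 'dist_coeffs': array([-0.05972746,  0.        ,  0.        ,  0.        ,  0.        ]), 'tool_from_camera': array([[-5.08426953e-05, -9.52288979e-01, -3.05197802e-01,
         8.40298118e+01],
       [ 9.99999999e-01, -4.42346217e-05, -2.85668915e-05,
         2.96782316e-01],
       [ 1.37036266e-05, -3.05197803e-01,  9.52288980e-01,
        -1.72336222e+02],
       [ 0.00000000e+00,  0.00000000e+00,  0.00000000e+00,
         1.00000000e+00]])}
wrist cap []
wrist bearing []
wrist pulley []
wrist housing []
wrist tray []
wrist dish []
wrist spindle []
wrist fixture [([223.0, -273.0, -2.0], 0.56)]
wrist bottle []
wrist wrench []
```

View pics/top0.png

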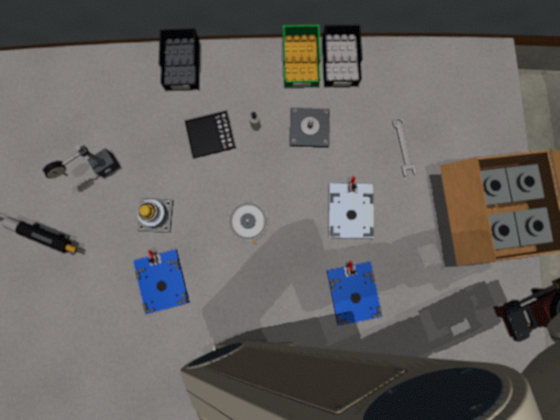

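View pics/side0.png

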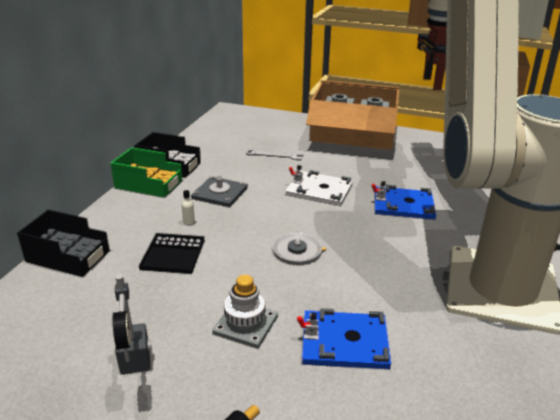

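The top view shows the stack at (152,213), tray (211,135), dish (248,221), spindle (310,127), the aluminium fixture at (351,211) and blue look-alikes at (161,283) and (355,293). The side view agrees: stack (245,310), white fixture (320,185), bottle (188,208). Next I'll head toward the stack and straighten the tool to yaw 0.

```bash
python3 -m jog '0.71 -0.765 -0.4 0 0 0.695 -1;0.71 -0.765 -0.4 0 0 0.695 -1;0.71 -0.765 -0.4 0 0 0.695 -1;0.71 -0.765 -0.4 0 0 0.695 -1;0.71 -0.765 -0.4 0 0 0.695 -1;0.71 -0.765 -0.4 0 0 0.695 -1;0.71 -0.765 -0.4 0 0 0.695 -1;0.71 -0.765 -0.4 0 0 0.695 -1'
python3 - <<'E'
from h import *
o=get_obs();print(o['ee_pos'],o['orientation'],o['qpos'])
E
```

```text
t: 2.45
ee_pos: [300.3, -391.3, 291.3]
orientation: [-3.141, 0.001, 0.001]
ft_force: [-0.8, -0.3, -0.1]
width: 88.0
grasp_force: 0.0
[ 300.2821387  -391.32721785  291.28793823] [-3.14138003e+00  1.13946581e-03  8.07213361e-04] [-9.40227041e-01  1.35007740e-01  1.83179034e+00 -3.13982263e-04
  1.17526919e+00  6.31415786e-01]
```

```bash
python3 -m jog '0.6 -0.8 0 0 0 0 -1;0.6 -0.8 0 0 0 0 -1;0.6 -0.8 0 0 0 0 -1;0.6 -0.8 0 0 0 0 -1;0.6 -0.8 0 0 0 0 -1;0.6 -0.8 0 0 0 0 -1'
cat >> h.py <<'E'
def find(n,ts):
    o,im=snap(n);c=cam(n,o)
    for t in ts.split():
        print(n,t,[(w(c[2],r['xyz']).round(1).tolist(),round(r['confidence'],2)) for r in pinpoint(t,n)[:3]])
def yaws(n,ts,z):
    o,im=snap(n);c=cam(n,o)
    for t in ts.split():
        for r in outline_of(t,n)[:2]:
            m=r['mask'].astype(np.uint8);cs,_=cv2.findContours(m,0,1)
            k=max(cs,key=cv2.contourArea)[:,0]
            P=np.array([onplane(c,p,z)[:2] for p in k],np.float32)
            print(n,t,round(r['confidence'],2),cv2.minAreaRect(P))
E
python3 - <<'E'
from h import *
print(get_obs()['ee_pos']);snap('wrist','pics/w1.png')
find('wrist','dish spindle fixture')
yaws('wrist','fixture',15);yaws('top','fixture tray',15)
E
```

```text
t: 3.05
ee_pos: [421.0, -230.6, 291.0]
orientation: [-3.141, -0.002, 0.002]
ft_force: [0.2, 0.9, -0.1]
width: 87.8
grasp_force: 0.0
[ 420.95944203 -230.59760246  290.97545469]
wrist dish [([435.4, 7.4, -2.4], 0.77)]
wrist spindle []
wrist fixture [([219.8, -271.2, 0.7], 0.91), ([267.0, 243.9, -1.9], 0.66), ([446.7, -265.7, 2.3], 0.58)]
wrist fixture 0.9 ((237.5204620361328, -269.1313781738281), (156.5166015625, 120.58670806884766), 9.673857688903809)
wrist fixture 0.76 ((463.8541259765625, -270.1263732910156), (121.92024993896484, 164.58070373535156), 88.01078796386719)
top fixture 0.7 ((411.1035461425781, -302.5345458984375), (46.08203125, 37.766483306884766), 87.21127319335938)
top fixture 0.59 ((282.1698913574219, 246.26580810546875), (164.62091064453125, 125.44816589355469), 14.593132972717285)
```

View pics/w1.png

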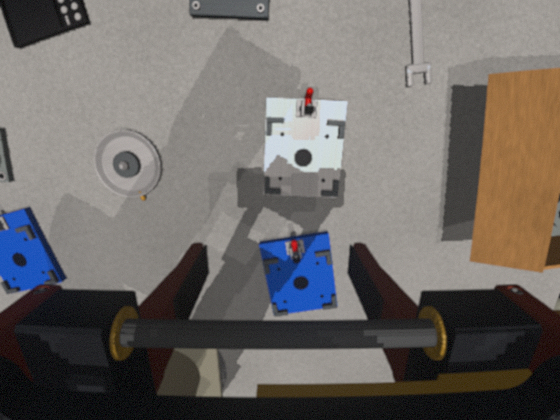

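The wrist picture shows the aluminium fixture with its bore at (305,158) and its clamp away from the robot, the dish stub at (127,163), and the blue fixtures at (300,280) and (20,258). Next, the view over the stack.

```bash
python3 -m jog '0.1 -1 0 0 0 0 -1;0.1 -1 0 0 0 0 -1;0.1 -1 0 0 0 0 -1;0.1 -1 0 0 0 0 -1;0.1 -1 0 0 0 0 -1;0.1 -1 0 0 0 0 -1'
python3 - <<'E'
from h import *
find('wrist','dish tray spindle fixture bottle')
E
python3 -m jog '0.1 -1 0 0 0 0 -1;0.1 -1 0 0 0 0 -1;0.1 -1 0 0 0 0 -1;0.1 -1 0 0 0 0 -1;0.1 -1 0 0 0 0 -1;0.1 -1 0 0 0 0 -1'
python3 - <<'E'
from h import *
print(get_obs()['ee_pos'],get_obs()['orientation']);snap('wrist','pics/w2.png')
find('wrist','dish tray cap bearing pulley housing')
yaws('wrist','tray housing',12);
E
```

```text
t: 4.15
ee_pos: [440.8, -29.7, 291.9]
orientation: [3.141, 0.005, 0.0]
ft_force: [0.2, -0.5, 0.3]
width: 88.0
grasp_force: 0.0
wrist dish [([433.7, 8.2, 0.8], 0.57)]
wrist tray [([679.9, 133.8, 0.1], 0.83)]
wrist spindle [([457.5, 265.2, 28.8], 0.22)]
wrist fixture [([444.6, -267.2, 0.4], 0.97), ([264.2, 244.7, -0.1], 0.8), ([222.3, -270.7, -2.0], 0.67)]
wrist bottle []
t: 5.05
ee_pos: [460.7, 169.5, 291.4]
orientation: [3.141, 0.002, -0.001]
ft_force: [-0.4, 0.4, -0.5]
width: 87.9
grasp_force: 0.0
[460.72144822 169.4844389  291.43567492] [ 3.14098433e+00  2.01838021e-03 -1.07884503e-03]
wrist dish [([435.2, 9.1, -1.3], 0.9)]
wrist tray [([674.7, 132.9, -0.5], 0.79)]
wrist cap [([454.7, 260.9, 84.7], 0.96)]
wrist bearing [([458.3, 264.9, 70.5], 0.69)]
wrist pulley [([458.0, 263.2, 29.0], 0.81)]
wrist housing []
wrist tray 0.71 ((669.7874755859375, 113.46891021728516), (91.45600891113281, 125.55224609375), 12.781514167785645)
wrist housing 0.77 ((456.22344970703125, 264.4742736816406), (89.13874053955078, 92.30269622802734), 85.94819641113281)
```

View pics/w2.png

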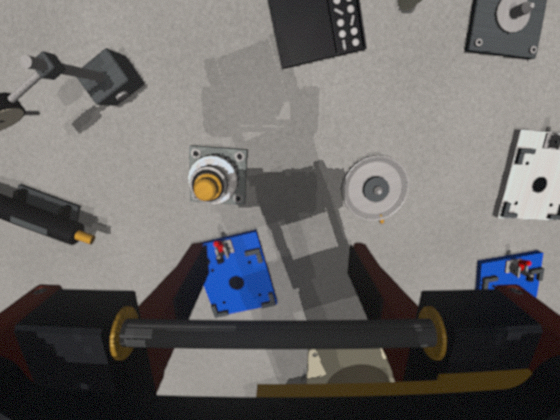

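The picture shows the stack with its cap at (208,186) and housing square at (218,172), nearly axis-aligned. The tray is at (315,30) and the dish stub at (376,189). I'll line up over the cap.

```bash
python3 -m jog '-0.028 -0.468 0 0 0 0 -1;-0.028 -0.468 0 0 0 0 -1;-0.028 -0.468 0.3 0 0 0 -1;-0.028 -0.468 0.6 0 0 0 -1;-0.028 -0.468 0.6 0 0 0 -1;-0.028 -0.468 0.6 0 0 0 -1;-0.028 -0.468 0.6 0 0 0 -1'
python3 - <<'E'
from h import *
print(get_obs()['ee_pos']);snap('wrist','pics/w3.png')
find('wrist','cap bearing pulley housing')
find('side','cap bearing')
yaws('wrist','housing',12);yaws('top','housing',12)
E
```

```text
t: 6.3
ee_pos: [455.6, 263.2, 172.3]
orientation: [-3.142, 0.0, -0.0]
ft_force: [-0.5, -0.2, 1.5]
width: 87.6
grasp_force: 0.0
[455.55857682 263.19728505 172.27020136]
wrist cap [([454.2, 263.0, 80.2], 0.88), ([453.8, 263.6, 27.5], 0.39)]
wrist bearing [([459.3, 263.3, 72.2], 0.83)]
wrist pulley [([454.8, 266.4, 30.0], 0.78)]
wrist housing []
side cap [([452.6, 264.8, 81.7], 0.83)]
side bearing [([454.6, 264.9, 65.0], 0.64)]
wrist housing 0.61 ((455.7401428222656, 265.902099609375), (89.38987731933594, 90.63739776611328), 85.98582458496094)
top housing 0.68 ((452.3016052246094, 260.8883361816406), (88.5123062133789, 88.12226867675781), 86.0040512084961)
```

View pics/w3.png

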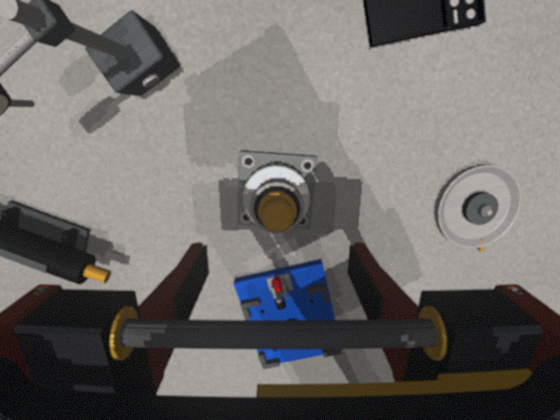

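The cap shows at (276,212), centred between the fingers, with the housing turned about -4°. I'll descend to TCP height 108 mm and close.

```bash
python3 -m jog '-0.005 0 0.2 0 0 0 -1;-0.005 0 0.32 0 0 0 -1;-0.005 0 0.32 0 0 0 -1;-0.005 0 0.32 0 0 0 -1'
python3 -m jog '0 0 0 0 0 0 1;0 0 0 0 0 0 1;0 0 0 0 0 0 1;0 0 0 0 0 0 1;0 0 0 0 0 0 1;0 0 0 0 0 0 1;0 0 0 0 0 0 1;0 0 0 0 0 0 1'
python3 -m jog '0 0 0 0 0 0 1;0 0 0 0 0 0 1;0 0 0 0 0 0 1;0 0 0 0 0 0 1'
```

```text
t: 7.35
ee_pos: [454.2, 263.0, 107.9]
orientation: [3.141, -0.0, -0.001]
ft_force: [0.0, -0.4, 0.3]
width: 87.9
grasp_force: 0.0
t: 8.15
ee_pos: [454.1, 263.0, 107.8]
orientation: [3.142, -0.0, -0.0]
ft_force: [0.0, 0.1, 0.2]
width: 27.0
grasp_force: 0.0
t: 8.55
ee_pos: [454.1, 263.0, 107.8]
orientation: [3.142, -0.0, -0.0]
ft_force: [0.3, -0.2, 0.2]
width: 0.2
grasp_force: 0.0
```

The fingers closed on nothing, so I'll look.

```bash
python3 - <<'E'
from h import *
o,im=snap('side');o2,iw=snap('wrist')
a=cv2.resize(im[230:370,170:360],(543,400));b=cv2.resize(iw[120:330,190:370],(257*4//3,400))
cv2.imwrite('pics/s4.png',np.hstack([a,b])[:,:,::-1])
find('side','cap bearing pulley housing');find('top','cap bearing')
E
```

```text
side cap [([455.8, 264.9, 80.3], 0.75)]
side bearing [([454.7, 262.9, 67.8], 0.64)]
side pulley [([457.9, 269.5, 24.2], 0.83), ([455.7, 270.4, -2.3], 0.68)]
side housing [([455.5, 271.7, -0.5], 0.9)]
top cap [([456.3, 261.3, 80.2], 0.58)]
top bearing [([456.1, 259.9, 70.9], 0.5)]
```

View pics/s4.png

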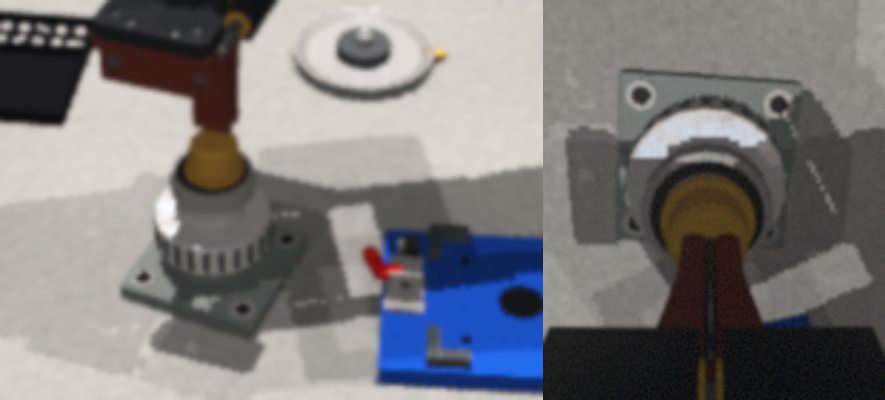

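The side view shows the closed fingertips ending at about the cap's top edge, so they are above it rather than round it. I'll check the fingertip height against both cameras.

```bash
python3 - <<'E'
from h import *
o=get_obs();print(o['ee_pos'],tip_extent)
def proj(c,p):
    K,d,T=c;q=T[:3,:3].T@(np.array(p)-T[:3,3]);return cv2.projectPoints(q.reshape(1,1,3),np.zeros(3),np.zeros(3),K,d)[0].ravel().round(1)
e=np.array(o['ee_pos'])
for n in('wrist','side','top'):
    c=cam(n,o)
    for dz in(20,10,0,-10,-17): print(n,dz,proj(c,e+[0,0,dz]),'edge+10x',proj(c,e+[10,0,dz]))
    print(n,'cap top',proj(c,[455,263.5,107]),'cap base',proj(c,[455,263.5,83]), proj(c,[470,263.5,104]))
o,im=snap('side');b=im[235:315,205:285];b2=snap('wrist')[1][180:260,237:317]
cv2.imwrite('pics/s5.png',np.hstack([cv2.resize(x,(400,400),interpolation=cv2.INTER_NEAREST) for x in(b,b2)])[:,:,::-1])
E
```

```text
[454.15784745 263.02113954 107.78722317] 17.0
wrist 20 [277.1 266.2] edge+10x [277.1 250.8]
wrist 10 [277.2 258.3] edge+10x [277.1 243.6]
wrist 0 [277.2 251.2] edge+10x [277.2 237.2]
wrist -10 [277.2 244.8] edge+10x [277.2 231.3]
wrist -17 [277.2 240.6] edge+10x [277.2 227.5]
wrist cap top [276.5 249.5] cap base [276.6 235.3] [276.4 226.6]
side 20 [245.7 267.4] edge+10x [240.2 266.2]
side 10 [245.8 272.1] edge+10x [240.3 270.9]
side 0 [245.9 276.7] edge+10x [240.5 275.5]
side -10 [246.  281.3] edge+10x [240.6 280. ]
side -17 [246.1 284.4] edge+10x [240.7 283.2]
side cap top [245.3 277.1] cap base [245.6 288. ] [237.3 276.7]
top 20 [140.7 209.2] edge+10x [140.9 205.2]
top 10 [142.1 209.8] edge+10x [142.2 205.8]
top 0 [143.4 210.3] edge+10x [143.5 206.3]
top -10 [144.7 210.8] edge+10x [144.8 206.9]
top -17 [145.6 211.2] edge+10x [145.7 207.3]
top cap top [143.3 210. ] cap base [146.4 211.2] [143.9 204.2]
```

View pics/s5.png

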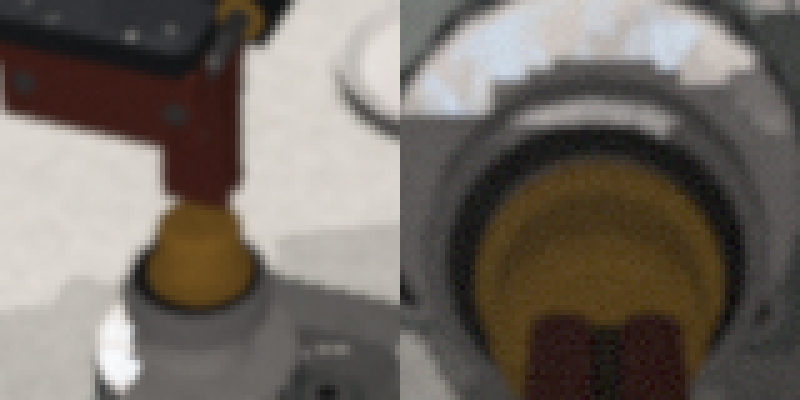

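Side view: the finger bottoms are at row ~274, and the wrist view puts them at row 243. Both place the tips about 5–10 mm behind the reported TCP, not 17 mm ahead. Open fingers clear everything down to 52 mm, so I'll open, go 21 mm lower and close. The width will tell me what I gripped.

```bash
python3 -m jog '0 0 0 0 0 0 -1;0 0 0 0 0 0 -1;0 0 0 0 0 0 -1;0 0 0 0 0 0 -1;0 0 0 0 0 0 -1;0 0 0 0 0 0 -1;0 0 0 0 0 0 -1;0 0 0 0 0 0 -1'
python3 -m jog '0 0 0 0 0 0 -1;0 0 0.03 0 0 0 -1;0 0 0.06 0 0 0 -1;0 0 0.08 0 0 0 -1;0 0 0.105 0 0 0 -1;0 0 0.105 0 0 0 -1'
python3 - <<'E'
from h import *
im=snap('side')[1][225:325,190:300]
cv2.imwrite('pics/s6.png',cv2.resize(im,(660,600),interpolation=cv2.INTER_CUBIC)[:,:,::-1])
E
```

```text
t: 9.95
ee_pos: [454.2, 263.0, 107.8]
orientation: [-3.142, 0.0, -0.0]
ft_force: [-0.3, 0.6, -0.4]
width: 61.3
grasp_force: 0.0
t: 10.55
ee_pos: [453.6, 262.7, 85.9]
orientation: [3.141, -0.0, -0.002]
ft_force: [0.8, -0.4, -0.1]
width: 87.7
grasp_force: 0.0
```

View pics/s6.png

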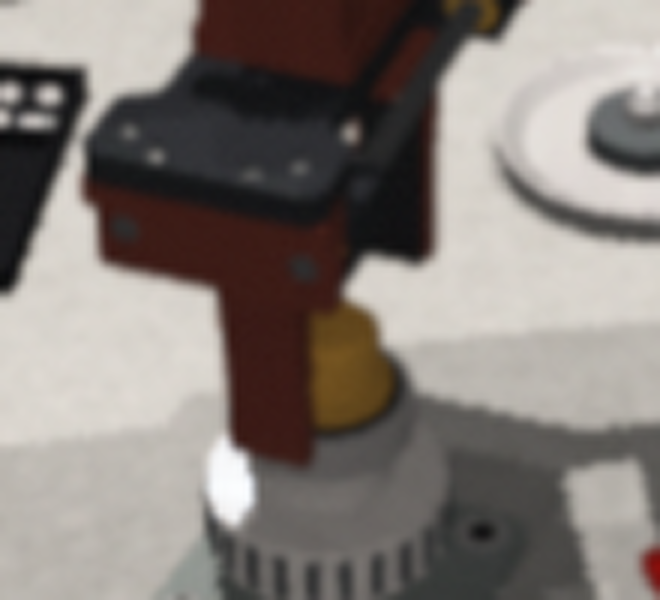

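The near finger hangs beside the cap, its bottom edge at crop (272,460), which is pixel (235,301). I'll compute its height and close.

```bash
python3 - <<'E'
from h import *
c=cam('side')
for dy in(44,57):
  for z in(110,100,90,80,70):
    K,d,T=c;q=T[:3,:3].T@(np.array([453.6,262.7+dy,z])-T[:3,3]);print(dy,z,cv2.projectPoints(q.reshape(1,1,3),np.zeros(3),np.zeros(3),K,d)[0].ravel().round(1))
E
python3 -m jog '0.005 0 0 0 0 0 1;0.005 0 0 0 0 0 1;0.005 0 0 0 0 0 1;0.005 0 0 0 0 0 1;0.005 0 0 0 0 0 1;0.005 0 0 0 0 0 1;0.005 0 0 0 0 0 1;0.005 0 0 0 0 0 1'
python3 -m jog '0 0 0 0 0 0 1;0 0 0 0 0 0 1;0 0 0 0 0 0 1'
```

```text
44 110 [236.5 291.4]
44 100 [236.7 296. ]
44 90 [236.8 300.6]
44 80 [237.  305.2]
44 70 [237.2 309.7]
57 110 [233.4 296.3]
57 100 [233.6 300.9]
57 90 [233.8 305.6]
57 80 [234.  310.1]
57 70 [234.2 314.6]
t: 11.4
ee_pos: [455.2, 263.1, 86.8]
orientation: [-3.141, 0.0, -0.0]
ft_force: [0.2, -0.1, -0.1]
width: 29.0
grasp_force: 30.0
t: 11.7
ee_pos: [455.2, 263.1, 86.8]
orientation: [-3.142, 0.0, -0.0]
ft_force: [-0.0, 0.5, 0.3]
width: 28.4
grasp_force: 30.0
```

I gripped something about 29 mm wide, but the pads may only hold the tapered top edge. I'll open a little, go 6 mm lower and grip again.

```bash
python3 -m jog '0 0 0 0 0 0 0;0 0 0 0 0 0 0;0 0 0 0 0 0 0;0 0 0.03 0 0 0 0;0 0 0.03 0 0 0 0;0 0 0.03 0 0 0 0'
python3 -m jog '0 0 0 0 0 0 1;0 0 0 0 0 0 1;0 0 0 0 0 0 1;0 0 0 0 0 0 1;0 0 0 0 0 0 1;0 0 0 0 0 0 1'
```

```text
t: 12.3
ee_pos: [454.9, 262.9, 80.4]
orientation: [3.141, -0.0, -0.001]
ft_force: [-0.1, 0.3, 0.0]
width: 44.0
grasp_force: 0.0
t: 12.9
ee_pos: [455.2, 263.1, 80.8]
orientation: [-3.142, 0.0, -0.0]
ft_force: [0.5, 0.3, 0.1]
width: 29.2
grasp_force: 30.0
```

```bash
python3 -m jog '0 0 -0.03 0 0 0 1;0 0 -0.1 0 0 0 1;0 0 -0.2 0 0 0 1;0 0 -0.35 0 0 0 1;0 0 -0.5 0 0 0 1;0 0 -0.5 0 0 0 1'
python3 - <<'E'
from h import *
find('side','cap bearing');find('wrist','cap bearing tray');find('top','cap');print(get_obs()['ee_pos'],get_obs()['width'])
yaws('side','tray',12)
E
```

```text
t: 13.5
ee_pos: [457.7, 264.4, 185.7]
orientation: [-3.138, 0.0, -0.011]
ft_force: [0.9, -0.2, 0.3]
width: 29.1
grasp_force: 30.0
side cap [([459.0, 265.0, 185.3], 0.57)]
side bearing [([453.1, 266.6, 66.2], 0.58)]
wrist cap [([453.7, 261.6, 184.0], 0.89)]
wrist bearing [([458.2, 263.4, 66.4], 0.8)]
wrist tray [([451.7, 261.5, 187.9], 0.53)]
top cap []
[454.6893796  262.76468325 179.90856262] 29.40593806021351
side tray 0.77 ((678.5305786132812, 126.44110107421875), (116.13713073730469, 134.4281768798828), 12.42169189453125)
```

The cap is held. It sits about 3 mm above the TCP, and the tips end about 11 mm behind the TCP. Now to the tray, at about (677,134).

```bash
python3 -m jog '0.2 0.12 0 0 0 0 1;0.4 0.25 0 0 0 0 1;0.6 0.37 0 0 0 0 1;0.8 0.49 0 0 0 0 1;1 0.6 0 0 0 0 1;1 0.6 0 0 0 0 1'
python3 -m jog '0.11 0.045 0 0 0 0 1;0.11 0.045 0.2 0 0 0 1;0.11 0.045 0.4 0 0 0 1;0.11 0.045 0.6 0 0 0 1;0.11 0.045 0.7 0 0 0 1;0.11 0.045 0.7 0 0 0 1;0.11 0.045 0.7 0 0 0 1'
python3 - <<'E'
from h import *
print(get_obs()['ee_pos'])
find('side','cap tray');find('wrist','cap tray');find('top','cap tray')
E
```

```text
t: 14.65
ee_pos: [659.5, 140.0, 180.4]
orientation: [3.141, -0.006, 0.004]
ft_force: [-0.3, 0.8, -1.2]
width: 29.0
grasp_force: 30.0
t: 15.35
ee_pos: [676.9, 134.4, 40.9]
orientation: [3.142, 0.0, -0.001]
ft_force: [0.3, -0.3, -0.1]
width: 28.8
grasp_force: 30.0
[676.85592281 134.3856008   40.89308967]
side cap [([674.6, 136.3, 41.3], 0.45), ([455.4, 269.6, -3.3], 0.42)]
side tray [([680.7, 138.9, 3.1], 0.95), ([447.5, -268.4, -1.4], 0.26)]
wrist cap [([673.6, 133.7, 43.2], 0.57)]
wrist tray [([677.8, 132.2, -0.0], 0.63)]
top cap [([680.7, 135.0, 43.1], 0.59)]
top tray [([674.0, 136.5, -4.1], 0.63)]
```

```bash
python3 -m jog '0 0 0.06 0 0 0 1;0 0 0.12 0 0 0 1;0 0 0.16 0 0 0 1;0 0 0.18 0 0 0 1;0 0 0.18 0 0 0 1'
python3 -m jog '0 0 0.005 0 0 0 1;0 0 0.01 0 0 0 1;0 0 0.01 0 0 0 1'
python3 -m jog '0 0 0.005 0 0 0 1;0 0 0.005 0 0 0 1'
```

```text
t: 16.3
ee_pos: [676.3, 133.9, 3.4]
orientation: [3.141, -0.0, -0.003]
ft_force: [-0.2, -0.2, -0.2]
width: 28.9
grasp_force: 30.0
t: 16.6
ee_pos: [677.3, 134.0, 3.0]
orientation: [-3.142, 0.0, -0.001]
ft_force: [0.1, 0.0, -0.4]
width: 28.8
grasp_force: 30.0
t: 16.8
ee_pos: [677.2, 134.0, 1.9]
orientation: [-3.142, 0.0, -0.0]
ft_force: [-0.3, -0.2, -1.5]
width: 28.9
grasp_force: 30.0
```

```bash
python3 -m jog '0 0 0.0025 0 0 0 1;0 0 0.005 0 0 0 1;0 0 0.005 0 0 0 1'
python3 -m jog '0 0 0.0025 0 0 0 1;0 0 0.005 0 0 0 1;0 0 0.005 0 0 0 1'
```

```text
t: 17.1
ee_pos: [677.3, 134.0, 1.7]
orientation: [-3.142, 0.0, -0.0]
ft_force: [-2.5, 0.2, 5.8]
width: 29.0
grasp_force: 30.0
t: 17.4
ee_pos: [677.3, 134.0, 1.6]
orientation: [-3.142, 0.0, -0.0]
ft_force: [-4.9, -2.1, 12.6]
width: 28.9
grasp_force: 30.0
```

It has touched down, with the cap base at TCP+2.3. I'll open partway and rise.

```bash
python3 -m jog '0 0 -0.005 0 0 0 0;0 0 -0.005 0 0 0 0;0 0 -0.005 0 0 0 0;0 0 -0.005 0 0 0 0;0 0 -0.2 0 0 0 0;0 0 -0.6 0 0 0 -1;0 0 -0.9 0 0 0 -1;0 0 -0.9 0 0 0 -1'
python3 - <<'E'
from h import *
print(get_obs()['ee_pos'])
find('side','cap tray bearing');find('wrist','cap tray bearing dish');find('top','cap tray bearing')
E
```

```text
t: 18.2
ee_pos: [677.7, 134.1, 182.6]
orientation: [-3.141, 0.0, -0.003]
ft_force: [1.0, -0.1, -0.1]
width: 64.3
grasp_force: 0.0
[677.72412371 134.0849311  182.57308313]
side cap [([679.3, 134.4, 0.0], 0.48)]
side tray [([675.4, 132.6, 2.1], 0.71)]
side bearing [([454.8, 264.6, 66.8], 0.91), ([682.6, 140.9, -0.1], 0.19)]
wrist cap [([677.5, 132.5, 3.5], 0.75)]
wrist tray [([677.3, 135.2, -0.2], 0.89)]
wrist bearing [([458.5, 264.8, 69.2], 0.75)]
wrist dish [([435.8, 10.3, -0.6], 0.88)]
top cap [([678.7, 130.0, 3.7], 0.48)]
top tray [([676.0, 134.8, -1.2], 0.73)]
top bearing []
```

```bash
python3 -m jog '-0.25 -0.15 0 0 0 0 -1;-0.5 -0.3 0 0 0 0 -1;-0.75 -0.45 0 0 0 0 -1;-1 -0.6 0 0 0 0 -1;-1 -0.6 0 0 0 0 -1;-1 -0.6 0 0 0 0 -1'
python3 -m jog '-0.104 -0.053 0 0 0 0 -1;-0.104 -0.053 0 0 0 0 -1;-0.104 -0.053 0.15 0 0 0 -1;-0.104 -0.053 0.3 0 0 0 -1;-0.104 -0.053 0.3 0 0 0 -1;-0.104 -0.053 0.3 0 0 0 -1'
python3 - <<'E'
from h import *
print(get_obs()['ee_pos'])
find('side','bearing pulley');find('wrist','bearing pulley');find('wrist','bearing pulley')
E
```

```text
t: 19.45
ee_pos: [473.6, 255.4, 179.6]
orientation: [3.141, 0.005, -0.003]
ft_force: [0.2, 0.5, 0.7]
width: 88.0
grasp_force: 0.0
t: 20.05
ee_pos: [457.2, 264.2, 119.7]
orientation: [3.141, -0.001, -0.001]
ft_force: [-0.0, 0.5, 0.2]
width: 87.7
grasp_force: 0.0
[457.16109727 264.15329515 119.7488776 ]
side bearing [([451.9, 264.5, 65.8], 0.95)]
side pulley [([459.4, 266.9, 22.4], 0.6), ([696.9, -162.6, 0.1], 0.39)]
wrist bearing [([461.0, 261.3, 70.0], 0.9), ([454.8, 265.4, -0.3], 0.71)]
wrist pulley [([455.9, 266.4, 31.8], 0.91)]
wrist bearing [([457.0, 263.4, 69.6], 0.69)]
wrist pulley [([455.0, 264.7, 29.9], 0.93)]
```

```bash
python3 -m jog '0 0 0.1 0 0 0 -1;0 0 0.2 0 0 0 -1;0 0 0.28 0 0 0 -1;0 0 0.31 0 0 0 -1;0 0 0.31 0 0 0 -1;0 0 0.31 0 0 0 -1'
python3 -m jog '0 0 0 0 0 0 1;0 0 0 0 0 0 1;0 0 0 0 0 0 1;0 0 0 0 0 0 1;0 0 0 0 0 0 1;0 0 0 0 0 0 1;0 0 0 0 0 0 1;0 0 0 0 0 0 1'
```

```text
t: 21.1
ee_pos: [456.7, 264.9, 58.3]
orientation: [-3.141, 0.0, -0.001]
ft_force: [0.2, -1.1, -0.7]
width: 87.8
grasp_force: 0.0
t: 21.9
ee_pos: [456.4, 264.6, 57.9]
orientation: [-3.142, 0.0, -0.0]
ft_force: [0.4, -1.2, 2.3]
width: 50.2
grasp_force: 30.0
```

The width of 50.2 mm matches the bearing. I'll lift it and check that the pulley stayed behind.

```bash
python3 -m jog '0 0 -0.02 0 0 0 1;0 0 -0.06 0 0 0 1;0 0 -0.15 0 0 0 1;0 0 -0.3 0 0 0 1;0 0 -0.5 0 0 0 1;0 0 -0.5 0 0 0 1;0 0 -0.5 0 0 0 1'
python3 - <<'E'
from h import *
o,im=snap('side','pics/s7.png');print(o['ee_pos'],o['width'])
find('side','bearing pulley housing');find('wrist','bearing pulley dish');find('top','dish bearing')
E
```

```text
t: 22.6
ee_pos: [456.8, 264.9, 158.9]
orientation: [-3.14, 0.0, -0.003]
ft_force: [-0.7, 0.5, -2.0]
width: 50.0
grasp_force: 30.0
[456.78177916 264.91099956 158.89311675] 49.9772982107626
side bearing []
side pulley [([459.2, 267.6, 24.6], 0.69), ([706.2, -8.0, -3.8], 0.51)]
side housing [([455.1, 267.5, -2.2], 0.61)]
wrist bearing [([458.4, 261.5, 167.9], 0.86)]
wrist pulley [([456.4, 261.9, 31.6], 0.97)]
wrist dish [([436.7, 10.9, 1.9], 0.73)]
top dish [([433.6, 11.7, -2.6], 0.8)]
top bearing [([454.4, 263.4, 169.2], 0.52)]
```

View pics/s7.png

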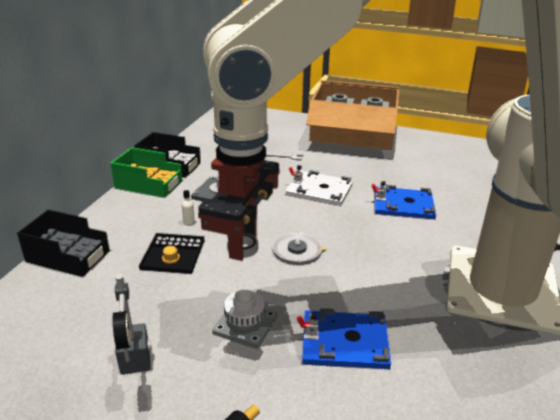

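The side view shows the bearing in the gripper at (245,245), the pulley still on the housing at (245,310) and the cap in the tray at (171,255). On to the dish at (434.5,9.6).

```bash
python3 -m jog '-0.05 0.2 0 0 0 0 1;-0.1 0.4 0 0 0 0 1;-0.1 0.6 0 0 0 0 1;-0.1 0.8 0 0 0 0 1;-0.1 1 0 0 0 0 1;-0.1 1 0 0 0 0 1'
python3 -m jog '-0.01 0.15 0 0 0 0 1;-0.01 0.275 0 0 0 0 1;-0.01 0.275 0.1 0 0 0 1;-0.01 0.275 0.3 0 0 0 1;-0.01 0.275 0.45 0 0 0 1;-0.01 0.275 0.5 0 0 0 1;-0.01 0.275 0.5 0 0 0 1;-0.01 0.275 0.5 0 0 0 1'
python3 - <<'E'
from h import *
print(get_obs()['ee_pos'])
for k in range(2): find('side','bearing dish');find('wrist','bearing dish');find('top','dish bearing')
E
```

```text
t: 23.8
ee_pos: [436.0, 61.2, 157.9]
orientation: [3.141, -0.007, -0.0]
ft_force: [-0.6, 0.3, -0.8]
width: 50.3
grasp_force: 30.0
t: 24.6
ee_pos: [435.1, 9.9, 58.5]
orientation: [-3.142, -0.0, -0.002]
ft_force: [-0.3, 0.7, -0.1]
width: 50.3
grasp_force: 30.0
[435.11426346   9.90869741  58.53232713]
side bearing [([432.1, 13.6, 69.3], 0.64)]
side dish [([437.6, 9.8, -2.5], 0.86)]
wrist bearing [([440.0, 9.5, 70.1], 0.87)]
wrist dish [([434.6, 8.3, 1.5], 0.96)]
top dish []
top bearing []
side bearing []
side dish [([436.6, 9.0, 2.5], 0.58)]
wrist bearing [([434.6, 7.6, 69.0], 0.9)]
wrist dish [([433.9, 7.5, -2.4], 0.6)]
top dish [([457.3, 264.9, -1.7], 0.48)]
top bearing []
```

```bash
python3 -m jog '0 0 0.06 0 0 0 1;0 0 0.12 0 0 0 1;0 0 0.18 0 0 0 1;0 0 0.23 0 0 0 1;0 0 0.245 0 0 0 1;0 0 0.245 0 0 0 1'
python3 -m jog '0 0 0.005 0 0 0 1;0 0 0.01 0 0 0 1;0 0 0.01 0 0 0 1;0 0 0.01 0 0 0 1'
python3 -m jog '0 0 0.005 0 0 0 1;0 0 0.0075 0 0 0 1;0 0 0.0075 0 0 0 1'
```

```text
t: 26.1
ee_pos: [433.7, 9.6, 7.9]
orientation: [-3.142, 0.0, 0.003]
ft_force: [0.1, -0.5, -0.5]
width: 50.6
grasp_force: 30.0
t: 26.5
ee_pos: [434.6, 9.6, 7.1]
orientation: [-3.142, 0.0, -0.001]
ft_force: [0.6, 0.2, -1.1]
width: 50.2
grasp_force: 30.0
t: 26.8
ee_pos: [434.5, 9.6, 5.7]
orientation: [-3.142, 0.0, -0.001]
ft_force: [-1.2, -0.5, 5.9]
width: 50.1
grasp_force: 30.0
```

The bearing is on its seat: contact came at TCP 5.7, as expected. Release and rise.

```bash
python3 -m jog '0 0 0 0 0 0 -1;0 0 0 0 0 0 -1;0 0 0 0 0 0 -1;0 0 0 0 0 0 -1;0 0 0 0 0 0 -1;0 0 -0.2 0 0 0 -1;0 0 -0.6 0 0 0 -1;0 0 -0.75 0 0 0 -1'
python3 - <<'E'
from h import *
print(get_obs()['ee_pos'])
find('side','bearing dish pulley');find('wrist','bearing dish pulley spindle');find('top','dish bearing spindle pulley')
E
```

```text
t: 27.6
ee_pos: [433.4, 9.6, 146.3]
orientation: [-3.142, 0.0, 0.004]
ft_force: [1.8, -0.1, -0.4]
width: 87.7
grasp_force: 0.0
[433.39250144   9.61417887 146.29460291]
side bearing [([429.4, 11.2, 15.1], 0.59)]
side dish [([434.4, 12.7, 4.2], 0.7), ([459.4, 267.4, 24.9], 0.52)]
side pulley [([458.3, 266.1, 26.0], 0.65)]
wrist bearing [([437.3, 11.0, 17.0], 0.8)]
wrist dish [([433.8, 9.0, 1.3], 0.93)]
wrist pulley [([455.2, 265.6, 31.2], 0.87), ([438.0, 8.3, 20.3], 0.54)]
wrist spindle []
top dish []
top bearing [([461.3, 268.7, 31.7], 0.31)]
top spindle [([694.8, -164.9, 1.8], 0.84)]
top pulley [([455.9, 268.0, 30.6], 0.6)]
```

The bearing lies on the dish (z ≈ 16). Back to the stack for the pulley, gripping the hub at TCP ≈ 45.

```bash
python3 -m jog '0.05 -0.2 0 0 0 0 -1;0.1 -0.4 0 0 0 0 -1;0.1 -0.6 0 0 0 0 -1;0.1 -0.8 0 0 0 0 -1;0.1 -1 0 0 0 0 -1;0.1 -1 0 0 0 0 -1'
python3 -m jog '0.01 -0.15 0 0 0 0 -1;0.01 -0.28 0 0 0 0 -1;0.01 -0.28 0.05 0 0 0 -1;0.01 -0.28 0.15 0 0 0 -1;0.01 -0.28 0.25 0 0 0 -1;0.01 -0.28 0.25 0 0 0 -1'
python3 - <<'E'
from h import *
print(get_obs()['ee_pos'])
for k in range(2): find('wrist','pulley housing')
E
python3 -m jog '0 0 0.1 0 0 0 -1;0 0 0.2 0 0 0 -1;0 0 0.28 0 0 0 -1;0 0 0.3 0 0 0 -1;0 0 0.3 0 0 0 -1;0 0 0.3 0 0 0 -1'
```

```text
t: 28.9
ee_pos: [454.7, 213.6, 145.3]
orientation: [-3.14, -0.006, -0.002]
ft_force: [0.1, -0.5, 0.2]
width: 87.7
grasp_force: 0.0
t: 29.5
ee_pos: [454.2, 263.3, 92.5]
orientation: [3.138, -0.001, -0.008]
ft_force: [-1.5, -0.4, -0.4]
width: 87.8
grasp_force: 0.0
[454.19524743 263.32840354  92.54959353]
wrist pulley [([457.4, 265.9, 29.9], 0.84)]
wrist housing [([453.1, 264.5, 1.8], 0.79)]
wrist pulley [([456.0, 263.5, 29.5], 0.81)]
wrist housing [([451.0, 266.5, 0.7], 0.88)]
t: 30.4
ee_pos: [456.9, 265.9, 36.1]
orientation: [-3.141, 0.0, -0.002]
ft_force: [-0.4, -0.1, 0.1]
width: 87.9
grasp_force: 0.0
```

That went lower than planned (36 mm), so I'll raise it to 45 before closing.

```bash
python3 -m jog '0 0 -0.047 0 0 0 -1;0 0 -0.047 0 0 0 -1;0 0 -0.047 0 0 0 -1'
python3 -m jog '0 0 0 0 0 0 1;0 0 0 0 0 0 1;0 0 0 0 0 0 1;0 0 0 0 0 0 1;0 0 0 0 0 0 1;0 0 0 0 0 0 1;0 0 0 0 0 0 1;0 0 0 0 0 0 1'
python3 -m jog '0 0 0 0 0 0 1;0 0 0 0 0 0 1'
```

```text
t: 30.7
ee_pos: [457.0, 266.0, 45.7]
orientation: [-3.141, 0.0, -0.003]
ft_force: [-0.3, -0.1, 0.3]
width: 87.8
grasp_force: 0.0
t: 31.5
ee_pos: [456.3, 265.5, 44.6]
orientation: [3.141, -0.0, -0.0]
ft_force: [0.2, -1.4, 0.0]
width: 38.9
grasp_force: 30.0
t: 31.7
ee_pos: [456.3, 265.5, 44.6]
orientation: [3.141, -0.0, -0.0]
ft_force: [0.2, -1.3, -0.2]
width: 38.7
grasp_force: 30.0
```

The hub is held (38.7 mm). I'll lift it and carry it to the spindle.

```bash
python3 -m jog '0 0 -0.02 0 0 0 1;0 0 -0.06 0 0 0 1;0 0 -0.15 0 0 0 1;0 0 -0.3 0 0 0 1;0 0 -0.5 0 0 0 1;0 0 -0.6 0 0 0 1;0 0 -0.6 0 0 0 1'
python3 -m jog '0.1 0.2 0 0 0 0 1;0.2 0.4 0 0 0 0 1;0.3 0.6 0 0 0 0 1;0.4 0.8 0 0 0 0 1;0.5 1 0 0 0 0 1;0.5 1 0 0 0 0 1'
python3 -m jog '0.1 0.2 0 0 0 0 1;0.2 0.4 0 0 0 0 1;0.3 0.6 0 0 0 0 1;0.4 0.8 0 0 0 0 1;0.5 0.9 0 0 0 0 1;0.5 0.9 0 0 0 0 1;0.5 0.9 0 0 0 0 1'
python3 - <<'E'
from h import *
print(get_obs()['ee_pos'],get_obs()['width'])
for k in range(3): find('wrist','pulley spindle')
find('side','pulley spindle housing');find('top','pulley spindle housing')
E
```

```text
t: 32.4
ee_pos: [458.3, 266.8, 168.2]
orientation: [-3.138, 0.0, -0.009]
ft_force: [-0.3, -0.3, -2.5]
width: 39.0
grasp_force: 30.0
t: 33.0
ee_pos: [557.8, 61.5, 163.5]
orientation: [3.141, -0.007, -0.0]
ft_force: [-0.8, 0.4, -2.1]
width: 38.6
grasp_force: 30.0
t: 33.7
ee_pos: [655.2, -113.8, 162.9]
orientation: [-3.141, 0.001, 0.005]
ft_force: [-0.2, 0.6, -2.0]
width: 39.1
grasp_force: 30.0
[ 655.15614353 -113.77969647  162.93122532] 39.05610758735096
wrist pulley [([655.9, -116.5, 148.3], 0.56)]
wrist spindle [([689.5, -165.2, -1.7], 0.61), ([636.8, -425.6, -1.9], 0.41)]
wrist pulley [([674.6, 132.8, 3.8], 0.7), ([655.3, -113.4, 148.2], 0.58)]
wrist spindle [([693.4, -165.7, -2.4], 0.88)]
wrist pulley [([654.7, -117.1, 148.1], 0.91)]
wrist spindle [([694.1, -165.3, -3.4], 0.87)]
side pulley [([658.3, -112.3, 144.7], 0.68)]
side spindle [([695.7, -164.3, -3.1], 0.56), ([433.2, 11.6, 3.9], 0.3)]
side housing []
top pulley []
top spindle []
top housing [([456.9, 263.4, 1.1], 0.73)]
```

```bash
python3 -m jog '0.1 0.13 0 0 0 0 1;0.19 0.253 0 0 0 0 1;0.19 0.253 0.1 0 0 0 1;0.19 0.253 0.25 0 0 0 1;0.19 0.253 0.4 0 0 0 1;0.19 0.253 0.4 0 0 0 1;0.19 0.253 0.4 0 0 0 1'
python3 - <<'E'
from h import *
o,im=snap('wrist','pics/w8.png');print(o['ee_pos'])
for k in range(3): find('wrist','pulley spindle');find('side','pulley spindle')
E
```

```text
t: 35.25
ee_pos: [694.2, -165.0, 84.6]
orientation: [-3.141, 0.0, 0.002]
ft_force: [-0.1, 0.3, -1.7]
width: 38.4
grasp_force: 30.0
[ 694.15604142 -164.99261301   84.58171807]
wrist pulley [([693.8, -165.8, 69.8], 0.82)]
wrist spindle []
side pulley [([697.1, -164.6, 68.5], 0.79), ([679.0, 134.1, -0.6], 0.58)]
side spindle [([694.8, -165.0, -1.1], 0.9)]
wrist pulley [([696.2, -168.7, 71.3], 0.89)]
wrist spindle []
side pulley [([697.5, -163.2, 64.7], 0.85)]
side spindle [([698.4, -163.7, -0.8], 0.56)]
wrist pulley [([692.5, -167.2, 67.8], 0.86)]
wrist spindle []
side pulley [([698.8, -161.8, 63.1], 0.56)]
side spindle [([697.0, -167.0, -2.9], 0.9)]
```

View pics/w8.png

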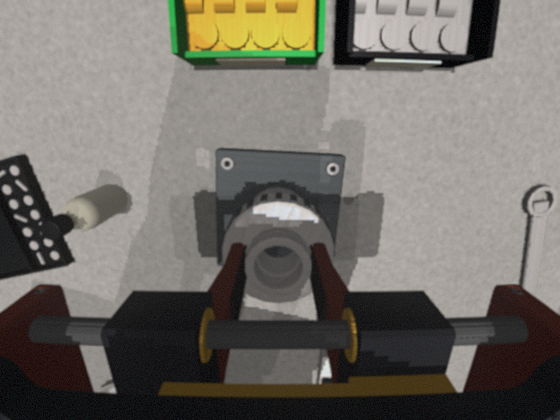

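The plate spans columns 215–343, its middle in line with the pulley at (278,262). The bottle at (85,210) is clear. Lowering.

```bash
python3 -m jog '0.004 0 0.05 0 0 0 1;0.004 0 0.1 0 0 0 1;0.004 0 0.15 0 0 0 1;0.004 0 0.2 0 0 0 1;0.004 0 0.225 0 0 0 1;0.004 0 0.225 0 0 0 1;0.004 0 0.225 0 0 0 1'
python3 -m jog '0 0 0.01 0 0 0 1;0 0 0.015 0 0 0 1;0 0 0.02 0 0 0 1;0 0 0.02 0 0 0 1'
python3 -m jog '0 0 0.005 0 0 0 1;0 0 0.0075 0 0 0 1;0 0 0.0075 0 0 0 1'
```

```text
t: 36.9
ee_pos: [695.2, -165.0, 39.6]
orientation: [-3.142, 0.0, 0.0]
ft_force: [-0.4, -0.4, -2.6]
width: 38.6
grasp_force: 30.0
t: 37.3
ee_pos: [695.1, -165.0, 35.7]
orientation: [-3.142, 0.0, -0.0]
ft_force: [-0.4, 0.3, -2.7]
width: 38.9
grasp_force: 30.0
t: 37.6
ee_pos: [695.2, -165.1, 34.5]
orientation: [3.142, -0.0, 0.0]
ft_force: [0.2, -0.0, 0.1]
width: 38.5
grasp_force: 30.0
```

Force is starting to change at the expected height, so one small step more.

```bash
python3 -m jog '0 0 0.0035 0 0 0 1;0 0 0.0035 0 0 0 1'
python3 -m jog '0 0 0 0 0 0 -1;0 0 0 0 0 0 -1;0 0 0 0 0 0 -1;0 0 0 0 0 0 -1;0 0 0 0 0 0 -1;0 0 -0.2 0 0 0 -1;0 0 -0.5 0 0 0 -1;0 0 -0.75 0 0 0 -1'
python3 - <<'E'
from h import *
o,im=snap('side');print(o['ee_pos'])
for k in range(2): find('wrist','pulley spindle fixture');find('side','pulley spindle fixture housing');find('top','fixture housing')
yaws('top','fixture housing',12);yaws('side','fixture housing',12)
E
```

```text
t: 37.8
ee_pos: [695.2, -165.0, 34.5]
orientation: [3.142, -0.0, 0.0]
ft_force: [-3.1, 0.2, 6.0]
width: 38.3
grasp_force: 30.0
t: 38.6
ee_pos: [694.5, -164.9, 174.2]
orientation: [-3.141, 0.0, 0.003]
ft_force: [0.8, -0.2, 0.1]
width: 87.6
grasp_force: 0.0
[ 694.50886147 -164.8726141   174.23893653]
wrist pulley [([693.7, -163.4, 18.8], 0.63), ([675.9, 132.5, -0.5], 0.53), ([709.5, -13.2, -0.0], 0.38)]
wrist spindle [([695.0, -164.7, -0.6], 0.7)]
wrist fixture [([446.7, -262.0, -0.8], 0.8)]
side pulley [([697.3, -162.6, 16.4], 0.94), ([447.8, -266.4, 1.0], 0.56), ([634.1, -421.3, -1.7], 0.52)]
side spindle [([696.4, -163.3, -0.0], 0.93)]
side fixture [([449.0, -264.0, -0.3], 0.98), ([268.5, 240.1, -2.1], 0.79), ([225.5, -266.0, -2.7], 0.7)]
side housing [([457.7, 271.3, -4.0], 0.83)]
top fixture []
top housing []
wrist pulley [([694.6, -167.8, 19.3], 0.72)]
wrist spindle [([693.7, -165.2, -2.4], 0.85)]
wrist fixture [([446.8, -266.0, 2.2], 0.69), ([436.5, 7.5, 15.9], 0.39)]
side pulley [([698.0, -161.8, 14.8], 0.79)]
side spindle [([698.8, -163.6, -1.8], 0.56)]
side fixture [([268.9, 242.4, -2.4], 0.9), ([448.6, -266.4, -0.9], 0.75), ([707.3, -9.6, -6.1], 0.28)]
side housing [([455.9, 269.0, -5.7], 0.8)]
top fixture []
top housing []
top fixture 0.62 ((475.0164489746094, -319.9166564941406), (24.665386199951172, 107.55691528320312), 87.07966613769531)
side fixture 0.97 ((470.78643798828125, -274.1380615234375), (175.2157745361328, 178.38902282714844), 88.73587799072266)
side fixture 0.85 ((240.8903045654297, -269.4139099121094), (154.1106414794922, 170.02552795410156), 9.956705093383789)
side housing 0.55 ((453.20355224609375, 273.0865783691406), (101.79434967041016, 96.18743896484375), 86.04170989990234)
```

The pulley is on the spindle. Now back for the housing.

```bash
python3 -m jog '-0.1 -0.2 0 0 0 0 -1;-0.2 -0.4 0 0 0 0 -1;-0.3 -0.6 0 0 0 0 -1;-0.4 -0.8 0 0 0 0 -1;-0.5 -1 0 0 0 0 -1;-0.5 -1 0 0 0 0 -1'
python3 -m jog '-0.1 -0.2 0 0 0 0 -1;-0.25 -0.4 0 0 0 0 -1;-0.38 -0.6 0 0 0 0 -1;-0.5 -0.8 0 0 0 0 -1;-0.6 -1 0 0 0 0 -1;-0.6 -1 0 0 0 0 -1'
python3 -m jog '-0.095 -0.15 0.1 0 0 0 -0.5;-0.095 -0.15 0.2 0 0 0 -0.5;-0.095 -0.15 0.3 0 0 0 -0.5;-0.095 -0.15 0.45 0 0 0 -0.5;-0.095 -0.15 0.45 0 0 0 -0.5;-0.095 -0.15 0.45 0 0 0 -0.5'
python3 - <<'E'
from h import *
o,im=snap('wrist','pics/w9.png');print(o['ee_pos'],o['width'])
for k in range(3): find('wrist','housing')
yaws('wrist','housing',12);yaws('wrist','housing',12);yaws('top','housing',12)
E
```

```text
t: 40.75
ee_pos: [592.5, 38.8, 173.5]
orientation: [-3.141, -0.006, 0.003]
ft_force: [-0.1, -0.4, -0.9]
width: 88.0
grasp_force: 0.0
t: 41.35
ee_pos: [473.8, 238.3, 173.8]
orientation: [-3.141, -0.007, -0.0]
ft_force: [-0.2, -0.3, 0.5]
width: 87.4
grasp_force: 0.0
t: 41.95
ee_pos: [456.8, 264.3, 83.5]
orientation: [3.141, -0.001, -0.001]
ft_force: [0.2, -0.9, -0.3]
width: 66.1
grasp_force: 0.0
[456.78232854 264.26751369  83.53661956] 66.08808414569407
wrist housing [([453.4, 266.1, -0.1], 0.96)]
wrist housing [([451.9, 262.7, 2.5], 0.89)]
wrist housing [([449.3, 264.2, 2.4], 0.83)]
wrist housing 0.73 ((455.97491455078125, 265.70806884765625), (89.44450378417969, 91.34600830078125), 86.04792022705078)
wrist housing 0.7 ((456.214111328125, 265.322265625), (90.20152282714844, 92.0052719116211), 85.83600616455078)
top housing 0.69 ((447.2581481933594, 262.59942626953125), (82.09396362304688, 88.64875030517578), 0.9628540277481079)
```

View pics/w9.png

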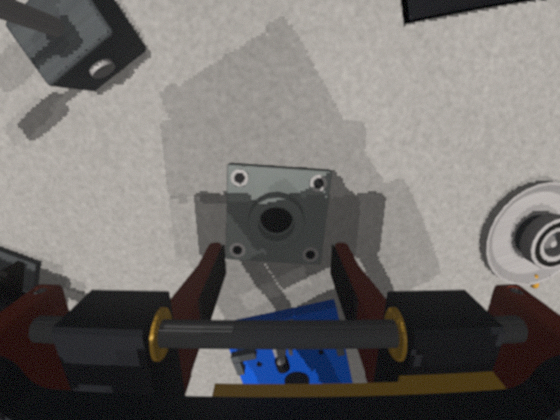

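The housing sits square-on, bore at (277,219), and the boss is between the open fingers. I'll lower to just above the flange and probe for it with the fingertips.

```bash
python3 - <<'E'
from h import *
o=get_obs();print(o['ee_pos'],onplane(cam('wrist',o),(277,219),30))
E
python3 -m jog '-0.003 -0.004 0.1 0 0 0 -0.5;-0.003 -0.004 0.2 0 0 0 -0.5;-0.003 -0.004 0.28 0 0 0 -0.5;-0.003 -0.004 0.34 0 0 0 -0.5;-0.003 -0.004 0.36 0 0 0 -0.5;-0.003 -0.004 0.36 0 0 0 -0.5'
python3 -m jog '0 0 0.005 0 0 0 -0.5;0 0 0.01 0 0 0 -0.5;0 0 0.015 0 0 0 -0.5;0 0 0.02 0 0 0 -0.5;0 0 0.02 0 0 0 -0.5'
```

```text
[456.1142286  265.06131711  83.55713609] [459.38901561 265.32772993  30.        ]
t: 43.2
ee_pos: [455.3, 265.7, 11.1]
orientation: [3.141, -0.0, -0.001]
ft_force: [-1.4, 0.9, 0.2]
width: 66.2
grasp_force: 0.0
t: 43.7
ee_pos: [455.6, 265.8, 7.6]
orientation: [-3.142, 0.0, -0.0]
ft_force: [0.0, 0.1, 0.7]
width: 66.0
grasp_force: 0.0
```

```bash
python3 -m jog '0 0 0.005 0 0 0 -0.5;0 0 0.01 0 0 0 -0.5;0 0 0.01 0 0 0 -0.5'
python3 -m jog '0 0 0.005 0 0 0 -0.5;0 0 0.01 0 0 0 -0.5;0 0 0.01 0 0 0 -0.5'
```

```text
t: 44.0
ee_pos: [455.4, 265.8, 5.3]
orientation: [3.141, -0.0, -0.0]
ft_force: [0.1, 0.4, 1.3]
width: 66.1
grasp_force: 0.0
t: 44.3
ee_pos: [455.4, 265.8, 3.3]
orientation: [3.141, -0.0, -0.0]
ft_force: [-1.0, 0.2, 0.1]
width: 66.1
grasp_force: 0.0
```

```bash
python3 -m jog '0 0 0.005 0 0 0 -0.5;0 0 0.005 0 0 0 -0.5;0 0 0.005 0 0 0 -0.5'
python3 -m jog '0 0 0.005 0 0 0 -0.5;0 0 0.005 0 0 0 -0.5;0 0 0.005 0 0 0 -0.5'
```

```text
t: 44.6
ee_pos: [455.5, 265.8, 2.4]
orientation: [3.142, -0.0, -0.0]
ft_force: [1.1, 1.4, -0.7]
width: 65.7
grasp_force: 0.0
t: 44.9
ee_pos: [455.6, 265.9, 1.7]
orientation: [-3.141, 0.0, -0.0]
ft_force: [-0.7, -0.3, 4.9]
width: 65.6
grasp_force: 2.1
```

Flange contact at TCP 1.7, so the true tips are about 10.4 mm behind the TCP. I'll rise 1.5 mm, grip the boss and lift gently.

```bash
python3 -m jog '0 0 -0.0125 0 0 0 -0.5;0 0 -0.0125 0 0 0 1;0 0 -0.0125 0 0 0 1;0 0 -0.0125 0 0 0 1;0 0 -0.0125 0 0 0 1;0 0 -0.0125 0 0 0 1;0 0 -0.0125 0 0 0 1;0 0 -0.0125 0 0 0 1'
python3 -m jog '0 0 0 0 0 0 1;0 0 -0.01 0 0 0 1;0 0 -0.025 0 0 0 1;0 0 -0.05 0 0 0 1;0 0 -0.05 0 0 0 1'
```

```text
t: 45.7
ee_pos: [455.5, 265.9, 3.9]
orientation: [-3.142, 0.0, 0.0]
ft_force: [-0.1, 0.5, -1.1]
width: 48.6
grasp_force: 30.0
t: 46.2
ee_pos: [455.8, 265.9, 14.5]
orientation: [-3.141, 0.0, -0.001]
ft_force: [-0.0, 0.1, -5.0]
width: 48.7
grasp_force: 29.9
```

The housing hangs in the grip (-5 N). I'll carry it smoothly to the fixture.

```bash
python3 -m jog '0 0 -0.05 0 0 0 1;0 0 -0.15 0 0 0 1;0 0 -0.3 0 0 0 1;0 0 -0.45 0 0 0 1;0 0 -0.55 0 0 0 1;0 0 -0.6 0 0 0 1;0 0 -0.6 0 0 0 1'
python3 -m jog '0 0.07 0 0 0 0 1;0 0.2 0 0 0 0 1;0 0.35 0 0 0 0 1;0 0.5 0 0 0 0 1;0 0.65 0 0 0 0 1;0 0.8 0 0 0 0 1;0 0.93 0 0 0 0 1;0 1 0 0 0 0 1'
python3 -m jog '0 0.07 0 0 0 0 1;0 0.2 0 0 0 0 1;0 0.35 0 0 0 0 1;0 0.5 0 0 0 0 1;0 0.65 0 0 0 0 1;0 0.8 0 0 0 0 1;0 0.93 0 0 0 0 1;0 1 0 0 0 0 1'
python3 - <<'E'
from h import *
print(get_obs()['ee_pos'],get_obs()['width'],get_obs()['ft_force'])
for k in range(3): find('wrist','fixture housing')
for k in range(2): yaws('wrist','fixture',15);yaws('wrist','housing',get_obs()['ee_pos'][2]-3.9+12)
find('side','fixture housing');yaws('side','housing',get_obs()['ee_pos'][2]-3.9+12)
E
```

```text
t: 46.9
ee_pos: [456.2, 266.2, 135.5]
orientation: [-3.14, 0.0, -0.004]
ft_force: [0.6, -0.4, -6.7]
width: 48.3
grasp_force: 29.9
t: 47.7
ee_pos: [453.7, 63.3, 132.6]
orientation: [3.141, -0.002, -0.005]
ft_force: [0.5, 0.9, -5.1]
width: 48.1
grasp_force: 29.9
t: 48.5
ee_pos: [454.0, -136.0, 132.8]
orientation: [-3.141, 0.003, 0.004]
ft_force: [0.6, -0.1, -6.2]
width: 48.5
grasp_force: 29.9
[ 454.04592299 -136.02746631  132.75726013] 48.498421933573525 [ 0.64225937 -0.09105177 -6.17134604]
wrist fixture [([447.9, -264.7, -2.1], 0.68)]
wrist housing [([453.5, -135.6, 131.9], 0.62)]
wrist fixture [([446.0, -266.3, -2.0], 0.9)]
wrist housing [([451.1, -135.7, 131.1], 0.77)]
wrist fixture [([447.3, -267.3, 0.4], 0.76)]
wrist housing [([452.3, -132.9, 129.1], 0.87)]
wrist fixture 0.75 ((464.36279296875, -269.971435546875), (127.45111083984375, 161.97418212890625), 87.3719253540039)
wrist fixture 0.55 ((229.3463897705078, -212.51187133789062), (61.608604431152344, 11.016764640808105), 12.5557222366333)
wrist housing 0.61 ((456.4873046875, -134.29904174804688), (88.57823181152344, 92.66173553466797), 85.71961212158203)
wrist housing 0.36 ((478.3801574707031, -50.657867431640625), (29.911951065063477, 34.14353561401367), 27.786216735839844)
wrist fixture 0.88 ((464.4725341796875, -269.9700927734375), (127.53173065185547, 161.98361206054688), 87.25922393798828)
wrist fixture 0.64 ((335.2051696777344, 199.79055786132812), (31.1285343170166, 69.6613540649414), 70.48751068115234)
wrist housing 0.77 ((456.9436950683594, -134.66758728027344), (88.47257995605469, 92.05619812011719), 85.72016906738281)
side fixture [([229.8, -264.1, -1.4], 0.81), ([266.1, 240.8, -0.4], 0.77), ([448.5, -266.7, -2.4], 0.64)]
side housing [([455.4, -130.9, 124.5], 0.6)]
side housing 0.8 ((450.691650390625, -124.9873046875), (122.8685531616211, 96.36715698242188), 86.35560607910156)
```

Before lowering, I'll take a close look at the nest from here to pin down its centre.

```bash
python3 - <<'E'
from h import *
o,im=snap('wrist');print(o['ee_pos'],o['orientation'])
K,d,T=cam('wrist',o)
# rectify onto plane z=15: 4 px/mm, window x 370..550,y -345..-195 ; up=+x, left=+y
s=4;xs=550-np.arange(190*s)/s;ys=-190-np.arange(160*s)/s
def warp(z):
    Y,X=np.meshgrid(ys,xs);P=np.stack([X,Y,np.full_like(X,z)],-1).reshape(-1,3)
    q=(P-T[:3,3])@T[:3,:3];uv=cv2.projectPoints(q.reshape(-1,1,3),np.zeros(3),np.zeros(3),K,d)[0].reshape(X.shape+(2,)).astype(np.float32)
    return cv2.remap(im,uv[...,0],uv[...,1],cv2.INTER_CUBIC)
a=warp(15)
a=cv2.resize(a,None,fx=.78,fy=.78);f=s*.78
for k in range(370,550,20): cv2.putText(a,str(k),(0,int((550-k)*f)),0,.4,(255,0,0));cv2.line(a,(0,int((550-k)*f)),(12,int((550-k)*f)),(255,0,0))
for k in range(-340,-190,20): cv2.putText(a,str(k),(int((-190-k)*f),10),0,.4,(255,0,0));cv2.line(a,(int((-190-k)*f),12),(int((-190-k)*f),20),(255,0,0))
print(a.shape);cv2.imwrite('pics/r1.png',a[:,:,::-1])
E
```

```text
[ 455.47336769 -134.1788391   133.96073468] [-3.14154604e+00  2.94218298e-04  8.97919253e-05]
(593, 499, 3)
```

View pics/r1.png

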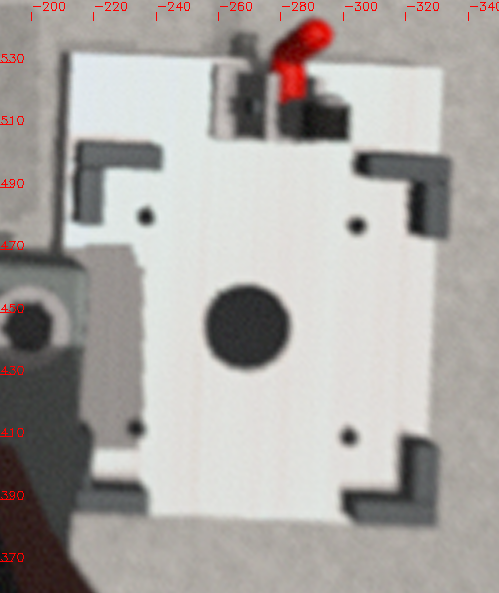

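The rectified picture shows the bore at (247,327), midway between the four screw holes. That puts the nest centre at about (445,-269) with yaw about -2.6°. I'll move over it, turning +1.5°.

```bash
python3 -m jog '-0.01 0.07 0 0 0 0 1;-0.02 0.2 0 0 0 -0.02 1;-0.03 0.35 0 0 0 -0.04 1;-0.05 0.5 0 0 0 -0.05 1;-0.05 0.62 0 0 0 -0.05 1;-0.05 0.672 0 0 0 -0.05 1;-0.05 0.672 0 0 0 -0.05 1;-0.05 0.672 0 0 0 -0.05 1'
python3 -m jog '0 0 0.05 0 0 0 1;0 0 0.15 0 0 0 1;0 0 0.28 0 0 0 1;0 0 0.38 0 0 0 1;0 0 0.42 0 0 0 1;0 0 0.42 0 0 0 1;0 0 0.42 0 0 0 1'
python3 - <<'E'
from h import *
o,im=snap('wrist');print(o['ee_pos'],o['orientation'],o['width'])
yaws('wrist','housing',o['ee_pos'][2]-3.9+12)
o,sm=snap('side')
cv2.imwrite('pics/s10.png',np.hstack([cv2.resize(im[120:320,160:400],(440,367)),cv2.resize(sm[140:220,270:370],(360,288)) if 0 else cv2.resize(sm[130:230,270:366],(352,367))])[:,:,::-1])
E
```

```text
t: 50.45
ee_pos: [445.0, -268.1, 133.7]
orientation: [-3.141, -0.04, 0.001]
ft_force: [-0.4, -1.6, -6.3]
width: 48.0
grasp_force: 29.9
t: 51.15
ee_pos: [445.9, -268.4, 50.3]
orientation: [3.141, 0.042, 0.001]
ft_force: [0.1, -0.3, -5.6]
width: 48.4
grasp_force: 29.9
[ 445.93357828 -268.40842906   50.33027852] [3.14105493e+00 4.20321734e-02 6.04251218e-04] 48.36271679179705
wrist housing 0.59 ((447.34112548828125, -269.42205810546875), (88.8839111328125, 92.0320816040039), 87.40827178955078)
wrist housing 0.38 ((484.7361755371094, -270.05609130859375), (95.20282745361328, 116.5339584350586), 87.61494445800781)
```

View pics/s10.png

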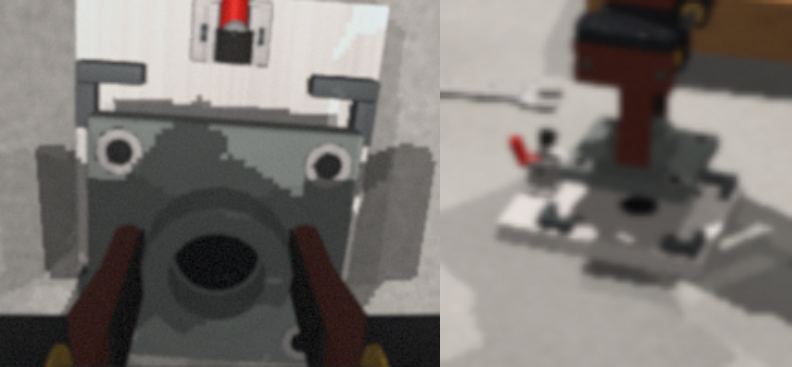

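The housing is parallel to the nest and centred in y: its edges at columns 88 and 362, between locators at 76 and 376. I'll shift 1 mm back in x and lower.

```bash
python3 -m jog '-0.006 0 0.03 0 0 0 1;-0.006 0 0.07 0 0 0 1;-0.006 0 0.1 0 0 0 1;-0.006 0 0.13 0 0 0 1;-0.006 0 0.135 0 0 0 1;-0.006 0 0.135 0 0 0 1'
python3 -m jog '0 0 0.005 0 0 0 1;0 0 0.01 0 0 0 1;0 0 0.015 0 0 0 1;0 0 0.015 0 0 0 1'
python3 -m jog '0 0 0.005 0 0 0 1;0 0 0.005 0 0 0 1;0 0 0.005 0 0 0 1'
```

```text
t: 51.95
ee_pos: [444.1, -268.5, 22.5]
orientation: [-3.141, -0.041, 0.001]
ft_force: [0.1, -1.0, -4.8]
width: 48.5
grasp_force: 29.9
t: 52.35
ee_pos: [444.3, -268.6, 20.0]
orientation: [3.141, 0.041, 0.0]
ft_force: [-0.4, 0.0, -5.7]
width: 48.1
grasp_force: 29.9
t: 52.65
ee_pos: [444.3, -268.6, 19.0]
orientation: [3.141, 0.041, 0.0]
ft_force: [0.2, 1.2, -4.9]
width: 48.3
grasp_force: 29.9
```

```bash
python3 -m jog '0 0 0.004 0 0 0 1;0 0 0.004 0 0 0 1;0 0 0.004 0 0 0 1'
python3 -m jog '0 0 0.004 0 0 0 1;0 0 0.004 0 0 0 1;0 0 0.004 0 0 0 1'
```

```text
t: 52.95
ee_pos: [444.4, -268.6, 18.8]
orientation: [3.141, 0.041, 0.0]
ft_force: [-2.9, 2.0, 6.3]
width: 48.4
grasp_force: 30.1
t: 53.25
ee_pos: [444.4, -268.7, 18.8]
orientation: [3.141, 0.041, 0.001]
ft_force: [-4.6, 3.7, 16.6]
width: 48.5
grasp_force: 30.2
```

It landed flat on the plate (18.8 against an expected 18.9). Release and rise.

```bash
python3 -m jog '0 0 -0.004 0 0 0 -0.5;0 0 -0.004 0 0 0 -0.5;0 0 -0.004 0 0 0 -0.5;0 0 -0.004 0 0 0 -0.5;0 0 -0.15 0 0 0 -0.5;0 0 -0.4 0 0 0 -0.5;0 0 -0.6 0 0 0 -0.5;0 0 -0.6 0 0 0 -0.5'
python3 -m jog '0 -0.5 0 0 0 0 -0.5;0 -0.5 0 0 0 0 -0.5;0 -0.5 0 0 0 0 -0.5;0 -0.5 0 0 0 0 -0.5;0 -0.5 0 0 0 0 -0.5'
python3 - <<'E'
from h import *
find('wrist','housing fixture bearing dish');find('side','cap tray bearing dish pulley spindle housing fixture bottle wrench')
snap('side','pics/s11.png')
E
```

```text
t: 54.05
ee_pos: [447.4, -270.6, 142.3]
orientation: [3.136, 0.041, 0.012]
ft_force: [0.4, -1.1, 0.1]
width: 65.9
grasp_force: 0.0
t: 54.55
ee_pos: [441.9, -169.2, 137.0]
orientation: [3.141, 0.041, -0.0]
ft_force: [0.1, 0.4, 0.1]
width: 65.8
grasp_force: 0.0
wrist housing [([440.6, -270.4, 19.5], 0.63)]
wrist fixture [([222.6, -272.1, -2.6], 0.8), ([440.0, -272.6, 16.0], 0.5)]
wrist bearing [([437.8, 6.6, 18.0], 0.64), ([434.5, 7.8, -2.1], 0.57)]
wrist dish [([434.3, 8.9, -0.8], 0.58)]
side cap [([675.6, 135.0, -0.7], 0.71), ([706.0, -12.3, -6.1], 0.63)]
side tray [([678.4, 140.6, 2.4], 0.61)]
side bearing [([429.2, 9.6, 14.4], 0.75), ([696.2, -165.1, -2.6], 0.48)]
side dish [([432.9, 10.2, -0.8], 0.65), ([675.0, 134.7, -0.3], 0.23)]
side pulley [([694.9, -162.8, 14.6], 0.98)]
side spindle [([697.7, -165.3, -0.8], 0.84)]
side housing [([446.8, -265.0, 12.7], 0.85)]
side fixture [([449.9, -268.4, 2.1], 0.93), ([266.2, 242.6, -0.7], 0.81), ([225.7, -269.5, -1.2], 0.56)]
side bottle [([708.5, -9.5, -4.8], 0.84), ([447.8, -261.8, 10.4], 0.39)]
side wrench [([634.0, -423.6, -0.6], 0.73)]
```

View pics/s11.png

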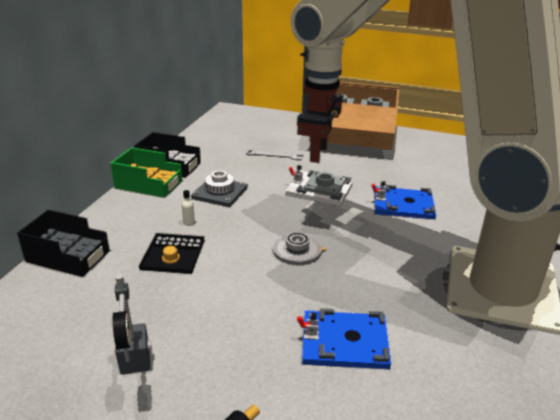

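The final view shows the cap in the tray (171,255), bearing on the dish (297,242), pulley on the spindle (219,182) and housing in the aluminium fixture (324,182). The bottle and wrench haven't moved. Let the arm settle and hand in.

```bash
python3 -m jog '0 0 0 0 0 0 -0.5;0 0 0 0 0 0 -0.5;0 0 0 0 0 0 -0.5'; python3 -c "from workcell import close_job;print(close_job())"
```

```text
t: 55.7
ee_pos: [441.7, -168.6, 137.4]
orientation: [-3.141, -0.041, 0.0]
ft_force: [-0.1, 0.1, -0.5]
width: 66.2
grasp_force: 0.0
the job is handed in; nothing more can be done
None
```

The job was handed in at about 56 s of the 122 s limit; the last side-camera check showed all four pieces set down at their stations and the bottle and wrench unmoved, but hand-in returned no verdict.

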